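Close the dish imager and hold its sprung light shutter half open

ROBOT

A 6-joint arm with a two-finger parallel gripper is mounted at the origin on a cart in front of the work surface, level with it; the furniture and walls round the work are solid. World frame = base frame: x ahead of the robot, y to its left, z up, the work surface at z = 0. Lengths are in m, angles in degrees, forces in N, time in s.
With the tool pointing down it reaches from about 0.35 to 0.85 m from the base axis. Payload 8.1 kg.
Tool frame: the origin (TCP) lies at the very end of the fingers, on their centre line; the grasp point (between the pads) lies manip.grasp_offset behind it (manip.grasp_offset is the distance from the TCP to the grasp point, in m); z points along the fingers, y is the line along which they close (so a half turn about z gives the same grasp; the last joint's range is limited). The gripper opens to 93 mm and grips with 3 to 60 N. Pads are 15 mm wide; open, the fingers measure 128 mm over their backs; the gripper's body (75 mm by 188 mm) begins 65 mm behind the grasp point.
Start: joints at [-70.325, 7.471, 85.268, -0, 87.261, -4.893], TCP at [0.249, -0.546, 0.219] pointing down, gripper open.
Joint ranges: [-169.43, 169.43], [-51.17, 129.36], [1.28, 143.12], [-76.62, 256.62], [0, 156.53], [-152.29, 152.29]. Speed limits (degrees/s): [136.94, 136.94, 159.86, 180, 180, 180].

INTERFACE

Orientations are given as a 3x3 rotation matrix whose columns are the frame's x, y, z axes.
In Python, from rig import manip gives the robot as it stands. Calls block until the motion is done:
- manip.move_pose(position, orientation): joint-space move of the TCP to a pose.
- manip.move_l(position, rate=0.15, frame=None, max_force=None): straight line of the TCP; frame=None keeps the orientation; rate is the mean speed in m/s. With max_force (N) it stops when the force on the tool has changed by that much, and returns True; else False.
- manip.move_j(angles): joint-space move.
- manip.open() and manip.grab(): open the fingers fully, or close them until they stop; the grip force is fixed at half the most.
- manip.wait(seconds).
- manip.inverse_kinematics(position, orientation): joint angles nearest the present ones, or None.
- manip.sense(): the state.
- manip.read_camera(name): name is "side" or "top"; returns (picture, depth): 400x640x3 uint8, blue, green, red; 400x640 float32, m along the optical axis (not along the pixel's ray), 0 where there is no reading.
- manip.camera_model(name): a dict with "camera_matrix" (3x3 intrinsics, pixels), "pose" (4x4, takes a point from camera to world coordinates). Camera axes: x right, y up, looking along -z (the intrinsics and any distortion apply to the point x, -y, -z); pixel columns grow to the right and rows downward; lengths in m; the calibration is good to about 2 mm. A picture is of the moment at which its call begins. camera_model takes no time and is no camera call.
A pose or a line that the arm cannot do raises manip.PlanningError and nothing moves.
- manip.hand_in(): hands the job in; it is judged then, once.
The state is a dict: "time": time; "joints": joint angles; "joint_vel": joint speeds; "joint_torque": joint torques, N m; "position": TCP position; "tcp_rot": TCP orientation; "force": force on the tool from outside, world axes, zero at the start; "torque": the same for the moment, N m; "gripper_width": finger opening in m; "grasp_force": force on a finger pad.
Only numpy, scipy, OpenCV 4.12 (cv2) and the standard library are available. Lean on these libraries where they do the work, as an engineer would, in place of code of your own. Each camera call takes 0.05 s, during which the arm holds its last target. There are 200 camera calls.

TASK

Get the dish imager ready for a half-light exposure: slide its flat dark cover fully home over the dish chamber, and only then push the upright tab of the spring-return light shutter along its slot, away from the slot's near end, until the tab stands at the long middle mark (half travel). Do not run the shutter all the way open, and do not let go: the program finishes while the gripper is still holding the tab steady at half travel against the spring, with the cover still closed. Leave the dish in its seat and the tally counter, forceps and small bottle round the imager where they are.

Things in the scene. Friction and masses are not known exactly. Their poses are not given: they have to be found in the camera images.
- imager: the dish imager: low bench instrument 120 x 300 mm, fixed, white, with a grey finned lamp house at its right end. Origin: centre of its underside, on the bench; x to its back (away from the robot), y to its left (away from the lamp house). Left part: deck 62 mm high, with two 70 mm high rails along y at x +-43 to 57 mm. Gate and lamp house (y -40 to -150 mm) 80 mm high, fins (y -94 to -144) 89 mm
- chamber_centre (a point): centre of the mouth of the dish chamber: a black recess 72 x 76 mm, 28 mm deep, in the imager's deck, 62 mm above the bench
- cover (a joint): travel of the flat dark cover, m: 0 = fully home over the dish chamber (stop at the lamp side), 0.085 = fully off it to the left. The cover slides along the imager's y; closing is towards -y. It is a 94 x 92 x 3 mm plate, top at 65.5 mm, and stays where it is left; about 2 N moves it.
- cover_grip (a point): centre of the top of the black grip bar on the cover, 88 mm above the bench; the bar is 50 mm long along the imager's x, 10 mm thick along y and stands 20 mm above its foot (foot 54 x 16 mm, top at 68 mm). Moves with the cover, along the imager's y.
- shutter (a joint): travel of the light shutter, m: 0 = shut (rest, tab at the near end of its slot), 0.050 = fully open (tab at the far end), 0.025 = half travel. It slides along the imager's +x, and a spring drives it back shut when let go: about 3 N at rest, 8 N at half, 13 N at full travel.
- shutter_tab (a point): centre of the top of the shutter's upright black tab, 106 mm above the bench; the tab is 12 mm thick along the imager's x, 16 mm wide along y and stands 24 mm above the gate's top (80 mm), free on all sides. Moves with the shutter, along the imager's x.
- half_mark (a point): where shutter_tab lies when the shutter is at half travel; fixed on the imager at x 0, y -50, z 106 mm, in line with the long middle line of the small scale beside the slot
- dish: lidded petri dish, 52 mm across, 12 mm high, loose in a 4 mm high steel seat ring in the chamber; origin at the centre of its underside, 34 mm above the bench
- counter: bystander: grey hand tally counter 60 x 55 x 29 mm, in front of the imager's left part; origin: centre of its underside
- forceps: bystander: steel forceps 113 mm long, 14 mm wide, 8 mm high, lying in front of the imager; origin: centre of its underside, long axis x
- vial: bystander: small medium bottle, 24 mm across, 55 mm high, behind the imager's left part; origin: centre of its underside
Things that resemble listed ones, but are neither listed nor needed, are in the scene too. What is meant by the dish is not brown or purple, and is the smaller of those in its own colour.

How it is judged:
By the outcome, as a careful person would: the job done as asked, in the order asked, and still so for the second after the job is handed in, while the arm keeps its last pose, push and grip.
It also fails if it takes over 40 s, if anything falls off the work surface, if the arm or the gripper's body presses on something with over 40 N, if the wrist force passes 120 N, or if a joint passes its speed limit or range.

## Working session

There is one attempt and no reset: what is moved stays moved. The work goes in short steps, each a Python script; the robot and the scene stay as the last script left them, time stands still between calls to the robot, and variables do not carry over. Pictures are saved under pics/ and viewed, at most 10 in all, crops included, and the job is handed in when it is done.

```bash
mkdir -p pics; ls; python3 - <<'E'
from rig import manip
import cv2,numpy as np
for n in("top","side"):
    p,d=manip.read_camera(n); cv2.imwrite(f"pics/{n}0.png",p); np.save(f"{n}_d.npy",d)
    m=manip.camera_model(n); print(n,m)
print(manip.grasp_offset,manip.sense()["time"],manip.sense()["force"])
E
```

```text
pics
top {'camera_matrix': array([[368.59638897,   0.        , 317.31193214],
       [  0.        , 368.59638897, 201.54852467],
       [  0.        ,   0.        ,   1.        ]]), 'pose': array([[-0.01171142,  0.99708046, -0.07545463,  0.42081117],
       [-0.99981094, -0.01284799, -0.0145952 ,  0.04270693],
       [-0.01552203,  0.07526944,  0.99704242,  0.94035518],
       [ 0.        ,  0.        ,  0.        ,  1.        ]])}
side {'camera_matrix': array([[449.4028011 ,   0.        , 320.61704286],
       [  0.        , 449.4028011 , 194.61616675],
       [  0.        ,   0.        ,   1.        ]]), 'pose': array([[-0.99874764, -0.00256282,  0.04996575,  0.53608052],
       [ 0.0465134 , -0.41543833,  0.90843134,  0.93136979],
       [ 0.01842954,  0.90961774,  0.41503725,  0.49431038],
       [ 0.        ,  0.        ,  0.        ,  1.        ]])}
0.0188 0.1 [-0.11536924  0.17263925  0.77047849]
```

View pics/top0.png

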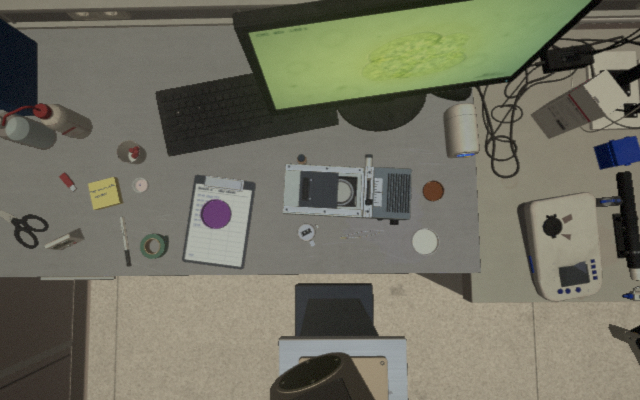

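View pics/side0.png

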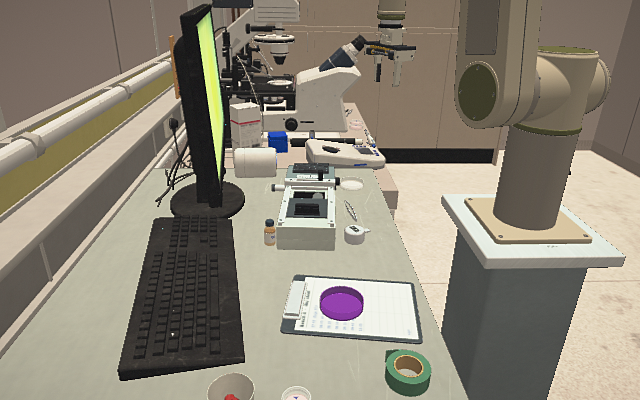

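The top view shows the imager at about cols 284–411, rows 163–220. The dark cover is at cols 303–338 with the dish visible at (346,190), and the gate is at cols 363–380. I'll zoom in on both views.

```bash
python3 - <<'E'
import cv2
p=cv2.imread("pics/top0.png"); cv2.imwrite("pics/topc.png",cv2.resize(p[145:245,275:419],None,fx=5.5,fy=5.5,interpolation=2))
p=cv2.imread("pics/side0.png"); cv2.imwrite("pics/sidec.png",cv2.resize(p[155:255,255:375],None,fx=6,fy=6,interpolation=2))
E
```

```text
(no output)
```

View pics/topc.png

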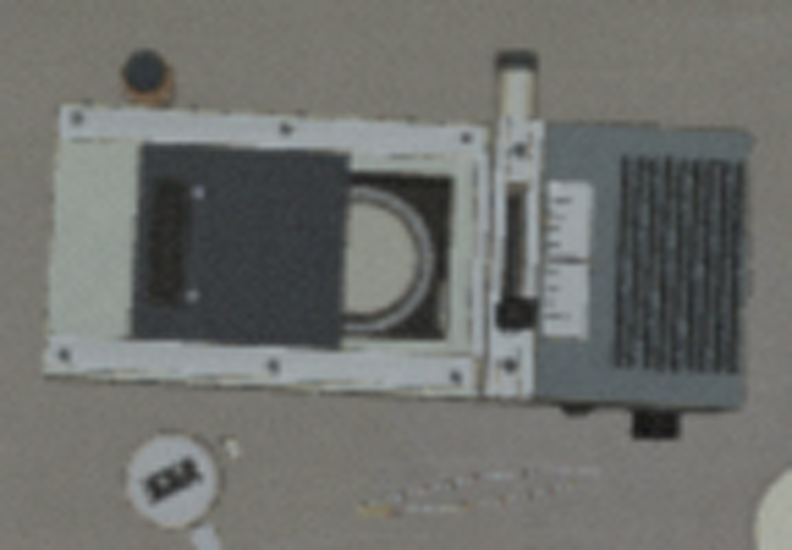

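View pics/sidec.png

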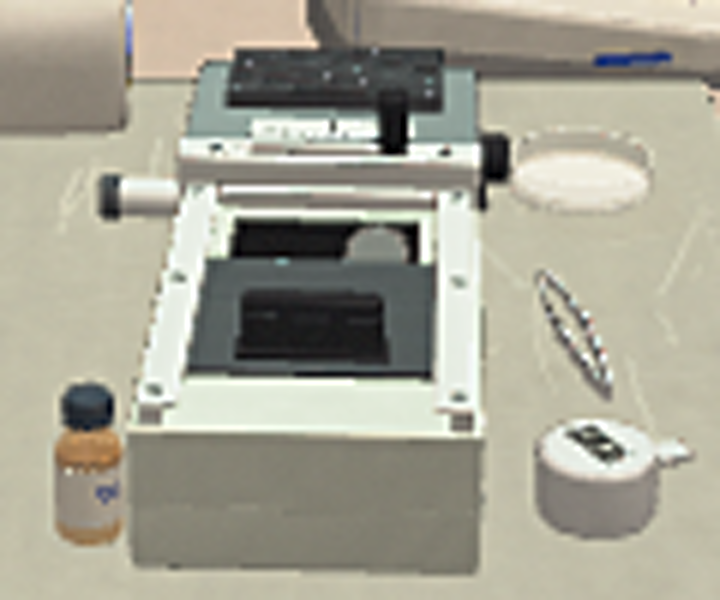

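The top crop shows the rail screws at crop px (77,118), (467,137), (65,354) and (456,377). The grip bar is at about (170,240), the tab at about (515,310) and the half line at about (570,261). The side crop shows the tab top at about (393,92) and the grip bar top edge at about (312,292).

```bash
cat > h.py <<'E'
import numpy as np
from rig import manip
def ray(n,u,v,z):
    m=manip.camera_model(n);K=m["camera_matrix"];T=m["pose"]
    d=T[:3,:3]@np.array([(u-K[0,2])/K[0,0],-(v-K[1,2])/K[1,1],-1]);o=T[:3,3]
    return o+d*(z-o[2])/d[2]
def tc(u,v,z): return ray("top",275+(u+.5)/5.5-.5,145+(v+.5)/5.5-.5,z)
def sc(u,v,z): return ray("side",255+(u+.5)/6-.5,155+(v+.5)/6-.5,z)
E
python3 - <<'E'
from h import *
np.set_printoptions(precision=4,suppress=True)
P={k:tc(*k,.07)[:2] for k in[(77,118),(467,137),(65,354),(456,377),(286,128),(274,366)]}
for k in P:print(k,P[k])
a=P[(77,118)];b=P[(467,137)];c=P[(65,354)];d=P[(456,377)]
e=(a+c-b-d);print("yaw",np.degrees(np.arctan2(-e[0],e[1])),np.linalg.norm(a-c),np.linalg.norm(b-d))
Y=np.arctan2(-e[0],e[1]);R=np.array([[np.cos(Y),-np.sin(Y)],[np.sin(Y),np.cos(Y)]])
# left end corners and right end corner
print("mid-rail", R.T@((a+b+c+d)/4), "left end z62",R.T@tc(50,240,.062)[:2],"right z80",R.T@tc(745,260,.08)[:2])
for n,p in dict(half=tc(570,261,.08),tab=tc(515,310,.106),grip=tc(170,240,.088),covL=tc(137,240,.0655),covR=tc(348,250,.0655),chR=tc(449,258,.062),tabS=sc(393,92,.106),gripS=sc(312,292,.088),topcorner=tc(60,104,.07),botcorner=tc(43,376,.062)).items():print(n,p,R.T@p[:2])
D=np.load("top_d.npy");
import itertools
for u,v in[(306,189),(368,201),(368,185),(330,190)]:print(u,v,D[v-1:v+2,u-1:u+2].round(3).ravel())
E
```

```text
(77, 118) [0.5726 0.1231]
(467, 137) [ 0.5619 -0.0458]
(65, 354) [0.47   0.1288]
(456, 377) [ 0.458 -0.039]
(286, 128) [0.5669 0.0324]
(274, 366) [0.4637 0.0389]
yaw -3.8606502522649913 0.10272378807486553 0.10403548960079835
mid-rail [0.5117 0.0764] left end z62 [0.5101 0.1706] right z80 [ 0.5156 -0.1272]
half [ 0.5064 -0.0875  0.08  ] [ 0.5111 -0.0532]
tab [ 0.4838 -0.0605  0.106 ] [ 0.4868 -0.0277]
grip [0.5168 0.0823 0.088 ] [0.51   0.1169]
covL [0.5195 0.0977 0.0655] [0.5117 0.1324]
covR [0.5139 0.0062 0.0655] [0.5123 0.0408]
chR [ 0.5102 -0.0378  0.062 ] [ 0.5116 -0.0033]
tabS [ 0.484  -0.0592  0.106 ] [ 0.4869 -0.0265]
gripS [0.5185 0.0852 0.088 ] [0.5116 0.1199]
topcorner [0.5789 0.1304 0.07  ] [0.5688 0.1691]
botcorner [0.461  0.1392 0.062 ] [0.4506 0.17  ]
306 189 [0.86  0.856 0.861 0.856 0.855 0.859 0.857 0.857 0.866]
368 201 [0.837 0.836 0.833 0.835 0.834 0.833 0.834 0.833 0.834]
368 185 [0.901 0.9   0.892 0.903 0.904 0.89  0.884 0.869 0.89 ]
330 190 [0.879 0.879 0.875 0.878 0.877 0.881 0.875 0.876 0.878]
```

```bash
cat >> h.py <<'E'
Y=np.radians(-3.86);C=np.cos(Y);S=np.sin(Y)
RI=np.array([[C,-S,0],[S,C,0],[0,0,1]])
O=RI@np.array([.5115,.0215,0])
def W(x,y,z): return O+RI@np.array([x,y,z])
def ori(ax,s=1):  # closing axis = imager x(0)/y(1)
    y=s*RI[:,ax];z=np.array([0,0,-1.]);return np.column_stack([np.cross(y,z),y,z])
E
python3 - <<'E'
from h import *
np.set_printoptions(precision=3,suppress=True)
D=np.load("top_d.npy");m=manip.camera_model("top");K=m["camera_matrix"];T=m["pose"]
v,u=np.mgrid[:400,:640];X=np.stack([(u-K[0,2])/K[0,0]*D,-(v-K[1,2])/K[1,1]*D,-D],-1)@T[:3,:3].T+T[:3,3]
q=X[(D>0)&(X[...,2]>.12)&(X[...,0]>.4)&(abs(X[...,1]+.03)<.35)&(X[...,0]<1)]
for z in np.arange(.12,.6,.06):
    s=q[(q[:,2]>z)&(q[:,2]<=z+.06)]
    if len(s):
        i=s[:,0].argmin();print(z,len(s),s[i],[s[(abs(s[:,1]-y)<.04),0].min() if (abs(s[:,1]-y)<.04).any() else None for y in(.12,.04,-.04,-.12)])
print(manip.sense()["tcp_rot"])
g=.0188
for s in(1,-1):
  for n,p,a in(("grip",W(0,.0965,.071),1),("gripUp",W(0,.0965,.16),1),("home",W(0,.044,.071),1),("tab",W(-.025,-.05,.086),0),("half",W(0,-.05,.086),0)):
    print(s,n,p,manip.inverse_kinematics(p,ori(a,s)))
E
```

```text
0.12 3855 [0.68  0.157 0.127] [np.float64(0.6795390276386637), np.float64(0.6903720206853632), np.float64(0.7008805594150984), np.float64(0.7108591877115696)]
0.18 3382 [0.683 0.157 0.184] [np.float64(0.6832022023981172), np.float64(0.6968860732611997), np.float64(0.7066021516336414), np.float64(0.7165541496079937)]
0.24 4359 [0.686 0.158 0.244] [np.float64(0.6862999941692128), np.float64(0.6989411976430306), np.float64(0.7096935908005467), np.float64(0.7205145558514847)]
0.3 5711 [0.689 0.157 0.305] [np.float64(0.688854705460255), np.float64(0.7026939144719573), np.float64(0.713461586749107), np.float64(0.7235425240975641)]
0.36 7276 [0.692 0.158 0.368] [np.float64(0.692453111596798), np.float64(0.7057576901510839), np.float64(0.7163583494567447), np.float64(0.7259559878021484)]
0.42 5500 [0.695 0.159 0.429] [np.float64(0.6950789411932798), np.float64(0.7069168965378236), np.float64(0.7173390783014713), np.float64(0.7278184335121323)]
[[ 0.909  0.416 -0.001]
 [ 0.416 -0.909  0.002]
 [ 0.    -0.002 -1.   ]]
1 grip [0.518 0.083 0.071] [  3.533   2.975 106.006  -0.     71.019 -82.607]
1 gripUp [0.518 0.083 0.16 ] [  3.533  -2.166 101.386  -0.     80.779 -82.607]
1 home [0.515 0.031 0.071] [ -2.261   1.556 107.466  -0.     70.978 -88.401]
1 tab [ 0.483 -0.061  0.086] [-13.243  -3.983 111.224  -0.     72.759  -9.383]
1 half [ 0.508 -0.063  0.086] [-12.785  -0.025 107.365  -0.     72.659  -8.925]
-1 grip [0.518 0.083 0.071] [  3.533   2.975 106.006  -0.     71.019  97.393]
-1 gripUp [0.518 0.083 0.16 ] [  3.533  -2.166 101.386  -0.     80.779  97.393]
-1 home [0.515 0.031 0.071] [ -2.261   1.556 107.466  -0.     70.978  91.599]
-1 tab [ 0.483 -0.061  0.086] None
-1 half [ 0.508 -0.063  0.086] None
```

```bash
python3 - <<'E'
from h import *
import cv2
np.set_printoptions(precision=3,suppress=True)
R=ori(1)
manip.move_pose(W(0,.0965,.15),R)
print(manip.move_l(W(0,.0965,.073),.08,max_force=15))
manip.grab();s=manip.sense();print(s["time"],s["gripper_width"],s["grasp_force"],s["force"])
print(manip.move_l(W(0,.030,.073),.04,max_force=10))
s=manip.sense();print(s["time"],RI.T@(s["position"]-O),s["gripper_width"],s["force"])
for n in("top","side"):
    p,d=manip.read_camera(n); cv2.imwrite(f"pics/{n}1.png",p)
a=cv2.resize(cv2.imread("pics/side1.png")[150:240,260:360],None,fx=5,fy=5);b=cv2.resize(cv2.imread("pics/top1.png")[145:235,275:415],(500,321))
cv2.imwrite("pics/c1.png",cv2.vconcat([cv2.resize(a,(500,450)),b])[:600] if 0 else cv2.hconcat([cv2.resize(a,(400,360)),cv2.resize(b,(400,360))]))
E
```

```text
False
4.9083 0.00942715553710807 29.999796152114868 [ 1.076  0.986 -1.034]
True
6.1 [0.    0.045 0.073] 0.009772330259535467 [1.977 3.301 3.372]
```

View pics/c1.png

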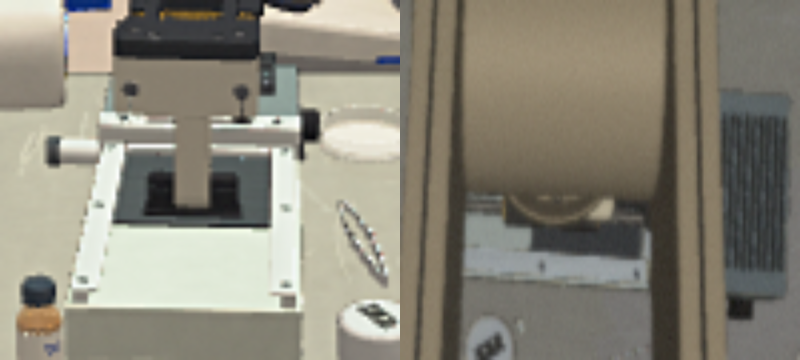

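The cover plate now sits over the chamber and meets the gate side. I'll push again to confirm it's at the stop, then release it, lift clear and check.

```bash
python3 - <<'E'
from h import *
import cv2
np.set_printoptions(precision=4,suppress=True)
L=lambda:RI.T@(manip.sense()["position"]-O)
print(manip.move_l(W(0,.030,.073),.03,max_force=18),L(),manip.sense()["force"])
manip.open();manip.move_l(W(0,.044,.15),.15)
manip.move_pose(W(-.025,-.05,.18),ori(0))
p,d=manip.read_camera("side");cv2.imwrite("pics/side2.png",p)
print(manip.sense()["time"],manip.sense()["force"])
cv2.imwrite("pics/c2.png",cv2.resize(p[150:250,255:375],None,fx=6,fy=6,interpolation=2))
E
```

```text
True [0.0001 0.0451 0.073 ] [0.388  4.2102 3.2036]
9.7917 [-0.0038  0.3488 -0.2516]
```

View pics/c2.png

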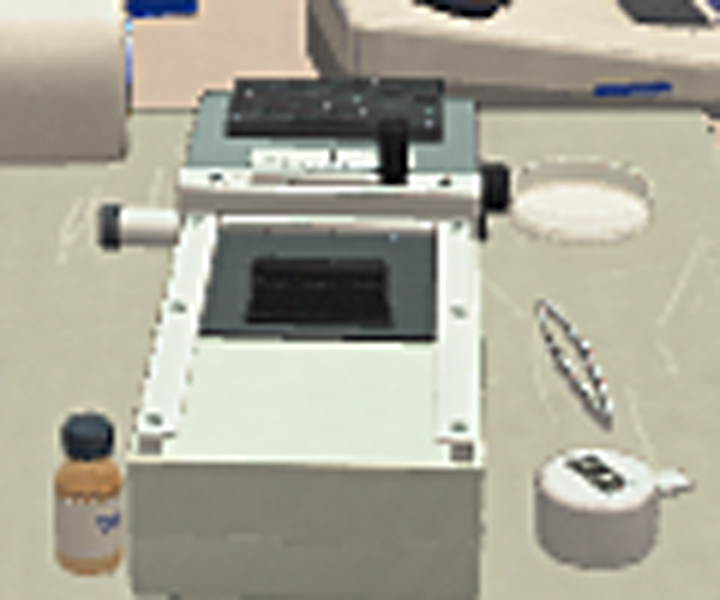

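The cover is fully home against the gate and the surroundings are untouched. The tab is at rest at crop (393,150). Next I'll grip the tab along x and push it to half travel.

```bash
python3 - <<'E'
from h import *
import cv2
np.set_printoptions(precision=4,suppress=True)
def rep(t):
    s=manip.sense();print(t,s["time"],RI.T@(s["position"]-O),s["gripper_width"],s["grasp_force"],RI.T@s["force"])
print(manip.move_l(W(-.024,-.05,.087),.08,max_force=12));rep("down")
manip.grab();rep("grab")
print(manip.move_l(W(0,-.05,.087),.03,max_force=30));manip.wait(.5);rep("half")
for n in("top","side"):
    p,d=manip.read_camera(n);cv2.imwrite(f"pics/{n}3.png",p)
    if n=="side":cv2.imwrite("pics/c3.png",cv2.resize(p[130:230,260:370],None,fx=6,fy=6,interpolation=2))
E
```

```text
False
down 11.1083 [-0.0234 -0.0501  0.0877] 0.09304874337056764 0.0 [ 0.4455 -0.2193  0.5396]
grab 12.3333 [-0.0244 -0.05    0.0869] 0.012091102707585859 30.000769793987274 [-2.2018 -0.2474  2.548 ]
False
half 13.7833 [-0.0004 -0.05    0.0869] 0.011625922374326643 30.00308096408844 [-6.764   0.0855  5.0772]
```

View pics/c3.png

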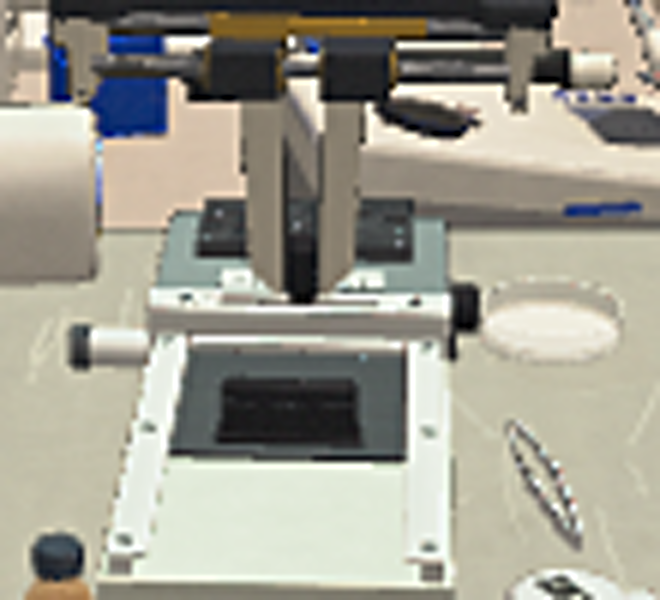

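The fingers hold the tab with its base at about crop (302,290), near the middle of the slot. I'll compute its local x against the half line and the rest position.

```bash
python3 - <<'E'
from h import *
import cv2
np.set_printoptions(precision=4,suppress=True)
def loc(u,v,z): return RI.T@(ray("side",u,v,z)-O)
# subpixel dark centroid of tab at rows near its base, rest(side2) vs now(side3)
for f,u0,u1,rows in(("side2",312,328,range(172,180)),("side3",303,317,range(172,179))):
    g=cv2.cvtColor(cv2.imread(f"pics/{f}.png"),6).astype(float)
    for v in rows:
        w=np.clip(70-g[v,u0:u1],0,None)
        if w.sum()>0:
            u=(w*np.arange(u0,u1)).sum()/w.sum();print(f,v,round(u,2),(w>0).sum(),loc(u,v,.09)[0])
g=cv2.cvtColor(cv2.imread("pics/side2.png"),6)
print(g[173:179,304:318]);print(loc(255+333.5/6-.5,150+157/6-.5,.08))
E
```

```text
side2 172 319.65 16 -0.023203685729615647
side2 173 320.61 9 -0.025666880352409896
side2 174 320.35 5 -0.02518489996602931
side2 175 320.49 5 -0.0256680207227413
side2 176 320.59 4 -0.026043661851047215
side2 177 320.56 4 -0.026087402485811893
side2 178 320.08 5 -0.02508669888953599
side2 179 320.08 4 -0.02521573334699871
side3 172 309.79 6 0.0007660210810460446
side3 173 309.84 6 0.00035602274760082315
side3 174 309.77 6 0.0002558970545471182
side3 175 309.58 6 0.0004244605838306098
side3 176 309.74 6 -0.00022888352467770464
side3 177 309.56 6 -7.156687445903957e-05
side3 178 310.1 5 -0.001592670644713989
[[130 131 130 130 130 131 135 101  99  97  98  98 101  77]
 [153 149 148 148 148 151 156 153 151 149 149 151 157 150]
 [246 246 246 246 248 253 105 247 250 246 253 232 236 199]
 [243 243 242 242 243 251  91 244 245 241 240 240 248 239]
 [236 195 252 221 250 224 204 254 171 247 248 250 254 246]
 [209 201 153 167 181 171 170 184 163 180 181 160 148  79]]
[ 0.     -0.0743  0.08  ]
```

Camera difference between rest and now is about 25 mm of travel, and the tab lines up with the half line (local x about 0). It's still held, so I'm handing in.

```bash
python3 -c "
from rig import manip
print(manip.hand_in())"
```

```text
the job is handed in; nothing more can be done
None
```

I handed the job in with the cover pushed home against its stop and the gripper still holding the shutter tab at half travel (about 25 mm by camera); the bystanders I could see afterwards had not moved.

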